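# Latch the packed cup case

## Robot

A 7-joint arm with a two-finger parallel gripper is mounted at the origin on a cart in front of the work surface, level with it; the furniture and walls round the work are solid. World frame = base frame: x ahead of the robot, y to its left, z up, the work surface at z = 0. Lengths are in m, angles in rad, forces in N, time in s.
With the tool pointing down it reaches from about 0.4 to 0.85 m from the base axis. Payload 10.4 kg.
Tool frame: the origin (TCP) lies on the centre line of the jaws, within the pads' length; the fingertips stand 14 mm ahead of it and the grasp point (between the pads) lies 5 mm behind it (manip.tip_reach is the distance from the TCP to the fingertips, in m); z points along the fingers, y is the line along which they close (so a half turn about z gives the same grasp; the last joint's range is limited). The gripper opens to 85 mm and grips with 20 to 120 N. Pads are 22 mm wide; open, the fingers measure 114 mm over their backs; the gripper's body (76 mm by 85 mm) begins 54 mm behind the grasp point. The pads swing forward as they close: fully open they stand 13 mm farther back than shut.
Start: joints at [-1.319, 0.332, -0.065, 1.46, 0.022, 1.35, -0.088], TCP at [0.17, 0.602, 0.245] pointing down, gripper open.
Joint ranges: [-2.6, 2.6], [-0.5, 2.12], [-1.47, 1.34], [0.16, 2.42], [-1.27, 4.41], [0.06, 2.06], [-2.6, 2.6]. Speed limits (rad/s): [2.22, 2.22, 2.79, 2.79, 3.14, 3.14, 3.14].

## Interface

Orientations are given as a unit quaternion [x, y, z, w].
In Python, from workcell import manip gives the robot as it stands.
- The arm moves only by the shell command python3 -m pendant 'ROWS' [FORCE]. ROWS is JSON, a list of rows, each a list of 7 numbers: the shift along the tool's x, y, z in units of 50 mm (1.0 is 50 mm), then the turn, a rotation vector about the tool's x, y, z in units of 8 degrees (1.0 is 8 degrees), then the opening, from -1 (shut) to 1 (fully open), so that 0 is half open. In form: [[dx, dy, dz, ax, ay, az, jaw], ...]. A call has exactly 10 rows; each row is the pose to reach, as a shift and turn from the pose commanded when the call began, along the tool's axes at that moment; what a row does not reach only later rows make up. A row lasts 1/8 s, in which the tool goes at most 62.5 mm and 10.7 degrees, less where a joint would pass 70% of its speed; a pose out of reach is approached as far as the arm can. A call with a gripper value outside its range is refused whole. The fingers move at their own pace and stop on an object; FORCE is the grip in N (left out, the last holds). Time passes only in rows, so rows that repeat a pose let the fingers close, or fill a call up. It gives the time, the measured TCP pose, the force, the opening and the grip force at its end, in the units of the state.
- manip.get_obs(): the state, without advancing time (a new reading comes with each control period).
- manip.camera(name): name is "scene" or "side" or "wrist"; returns (picture, depth): 420x560x3 uint8, red, green, blue; 420x560 float32, m along the optical axis (not along the pixel's ray), 0 where there is no reading.
- manip.get_calibration(name): a dict with "fx", "fy", "cx", "cy" (pixels), "xyz" and "orientation" of the camera in the world. Camera axes: x right, y up, looking along -z (the intrinsics and any distortion apply to the point x, -y, -z); pixel columns grow to the right and rows downward; lengths in m; the calibration is good to about 2 mm. The wrist camera is an equidistant fisheye: a pixel r from the principal point sees the ray r / f radians off the axis. A picture is of the moment at which its call begins: read the wrist's pose just before it. get_calibration takes no time and is no camera call; for the wrist camera it gives the pose at the moment of the call.
- manip.hand_in(): hands the job in; it is judged then, once.
Trained networks look in the newest picture that a camera, given by its name, has taken for a name from the list of things; names that differ only in an ending like _2 or _b are one class to them, and where a whole thing is asked for, a point or a joint stands for the part that bears it (a point fixed in the world has none). Each returns a list of dicts, best first, with "p" (0 to 1); they miss things now and then, are a little off and sometimes report something else, mostly with a low value. They report only what shows in the picture. A call takes as long as a camera call.
- manip.find_in(thing, camera): "box" ([left, top, right, bottom] in pixels, round what is visible of it).
- manip.trace(thing, camera): "pixels" (420x560 bool, what is visible of it) and "box" ([left, top, right, bottom] in pixels, round what is visible of it).
- manip.tip_of(thing, camera): "pixel" ([column, row] in pixels: a listed point, or the origin of a listed thing).
The state is a dict: "clock": time; "joint_pos": joint angles; "joint_velocities": joint speeds; "tau": joint torques, N m; "position": TCP position; "ee_rot": TCP orientation; "ft_force": force on the tool from outside, world axes, zero at the start; "torque": the same for the moment, N m; "grip_width": opening from 0.0 (shut) to 1.0 (fully open); "grasp_force": force on a finger pad.
Only numpy, scipy, OpenCV 4.12 (cv2) and the standard library are available. Lean on these libraries where they do the work, as an engineer would, in place of code of your own. Each camera call takes 0.05 s, during which the arm holds its last target. There are 200 camera calls.

## Task

The cup case is packed: shut its front door, hook the loop of its draw latch onto the keeper on the door's top edge, and snap the lever down flat, over centre, so that the door is held tight. Leave the milk jug and the espresso cup standing where they are.

Things in the scene. Friction and masses are not known exactly. Their poses are not given: they have to be found in the camera images.
- cup_case: Grey case with aluminium edges, fixed on the counter, 160 deep (x) x 220 wide (y) x 160 high, two mugs inside. Origin: centre of its underside, on the counter; x points from the front to the back, y to its left as seen by one facing its front, z up. The door is at the front (-x side), the draw latch on the middle of the top.
- case_door (a joint): Door's angle in rad: 0 shut, grows as its top tips out to the front (at most 0.6). The door is a panel 220 wide, 148 high, 20 thick, hinged along its lower rear edge (12 mm above the counter, case x = -80 mm). The stiff hinge stays where it is left; pushing near the top takes about 7 N. No handle: push its front face.
- door_top (a point): Middle of the door's upper front edge (160 mm above the counter and at case x = -100 mm when shut). Axes as the case's when shut; they tip with the door.
- keeper (a point): Seat in the keeper, a steel hook 24 wide on the middle of the door's top edge: where the hooked crossbar's axis lies, 22 mm above that edge; door shut: 182 mm above the counter, case x = -96 mm. Its post is 4 mm behind (+x); its lip runs above, from 6 to 10 mm over this point, forward to 6 mm in front (-x). The mouth is open to the front and below. Axes as the case's, tip with the door.
- loop_bar (a point): Middle of the loop's crossbar, 8 round, 42 long across the case. The loop, 42 wide, swings on a pin on the lever, 92 mm from the bar (local -x: from pin to bar); it starts raised to the front and stays where it is left. To hook: bar down in front of the lip, then back under the lip against the post. The lever is pushed along (about 10 N) to about 1.05 rad.
- loop_tab (a point): Centre of the finger tab on the end of the loop: a steel plate 48 wide (case y) x 5 thick x 36 high, square to the loop, 14.5 mm beyond the crossbar (local -x), its centre 12 mm above the crossbar's axis (local z). With the loop level its top is 30 mm above that axis. Pinch it across its 48 mm width from above; no part of the loop is wider.
- latch_lever (a joint): Lever's angle in rad: 0 shut, flat, pointing to the case's back (+x); pi/2 upright; more leans to the front; at most 2.3. Stays where it is left. The loop's pin is 20 mm from the pivot, 20 degrees below the lever when shut: the hooked loop goes taut at about 1.0 rad, pulls hardest (40 N, 4 N on the lever's end) at 0.35 rad, and below about 0.2 rad the lever snaps shut by itself.
- lever_end (a point): Upper face near the lever's free end, 78 mm from its pivot. The lever is a 30 wide, 5 thick steel plate, 92 long from the pivot, its last 14 mm curled up a little; shut, its upper face is 26 mm above the case's top (186 mm above the counter).
- lever_pivot (a point): The lever's pivot axis, midway: 182 mm above the counter, case x = -20 mm, y = 0.
- jug_mid (a point): Bystander: steel milk jug 125x84x112; half-way up.
- espresso_cup_mid (a point): Bystander: brown espresso cup with a handle, 64x87x50; half-way up.

How it is judged:
On the way:
1. the loop's crossbar is hooked under the keeper's lip while the lever still stands up (x of loop_bar in the frame of keeper between -0.009 and 0.004 m and z of loop_bar in the frame of keeper between -0.02 and 0.005 m and value of joint latch_lever above 0.5 rad), for 0.1 s.
At the end, for the whole second after the job is handed in: The door is shut (within 0.04 rad), the loop's crossbar lies in the keeper's mouth (within 6 mm in front of its seat, under the lip and not more than 20 mm below the seat), and the lever lies flat (within 0.06 rad) and at rest (value of joint case_door below 0.04 rad and value of joint latch_lever below 0.06 rad and x of loop_bar in the frame of keeper between -0.006 and 0.004 m and z of loop_bar in the frame of keeper between -0.02 and 0.005 m and velocity of joint latch_lever below 0.05 rad/s); the robot touches nothing.
It fails at once if the milk jug is moved more than 30 mm (distance of jug_mid from where it was at the start of the episode above 0.03 m).
It fails at once if the espresso cup is moved more than 30 mm (distance of espresso_cup_mid from where it was at the start of the episode above 0.03 m).
It also fails if it takes over 64 s, if anything falls off the work surface, if the arm or the gripper's body presses on something with over 40 N, if the wrist force passes 120 N, or if a joint passes its speed limit or range.

## Working session

There is one attempt and no reset: what is moved stays moved. The work goes in short steps, Python scripts to look and compute and a shell command to move; the robot and the scene stay as the last step left them, time stands still between calls to the robot, and variables do not carry over. Pictures are saved under pics/ and viewed, at most 10 in all, crops included, and the job is handed in when it is done.

```bash
ls; mkdir -p pics; cat > h.py <<'E'
import numpy as np, cv2
from scipy.spatial.transform import Rotation as R
from workcell import manip
def shot(n):
    o=manip.get_obs(); c=manip.get_calibration(n); p,d=manip.camera(n); return p,d,c
def world(c,u,v,d,fish=False):
    x=(np.asarray(u)-c["cx"])/c["fx"]; y=(np.asarray(v)-c["cy"])/c["fy"]
    if fish:
        r=np.hypot(x,y)+1e-9; k=np.tan(r)/r; x=x*k; y=y*k
    P=np.stack([x*d,-y*d,-d*np.ones_like(x)],-1)
    return P@R.from_quat(c["orientation"]).as_matrix().T+c["xyz"]
def save(n,p): cv2.imwrite("pics/"+n,p[:,:,::-1])
E
python3 - <<'E'
from h import *
o=manip.get_obs(); print(o["position"],o["ee_rot"],manip.tip_reach)
ims=[]
for n in ["scene","side"]:
    p,d,c=shot(n); ims.append(p); print(n,c)
    for t in ["cup_case","door_top","keeper","loop_bar","loop_tab","lever_end","lever_pivot","jug_mid","espresso_cup_mid"]:
        r=manip.tip_of(t,n)
        if r:
            u,v=r[0]["pixel"]; 
            dd=d[int(round(v)),int(round(u))] if 0<=v<420 and 0<=u<560 else 0
            print(t,round(r[0]["p"],2),np.round([u,v],1),np.round(world(c,u,v,dd),3))
    save(n+"0.png",p)
E
```

```text
pics
[0.16951295 0.6012155  0.24452684] [ 1.36952337e-01  9.90577395e-01 -6.91886463e-04 -4.75238797e-05] 0.014
scene {'fx': 523.1835151277911, 'fy': 523.1835151277911, 'cx': 271.2338139794469, 'cy': 217.90955100871366, 'xyz': array([-0.46714513, -0.59423532,  0.78370428]), 'orientation': array([ 0.47469534, -0.21206703, -0.35991641,  0.77469484])}
cup_case 0.84 [271.4 238. ] [0.471 0.222 0.079]
door_top 0.6 [292.2 218.5] [0.507 0.178 0.139]
keeper 0.72 [289.4 208.5] [0.498 0.181 0.171]
loop_bar 0.52 [289.4 173.7] [0.82  0.44  0.099]
loop_tab 0.74 [285.2 167.8] [0.521 0.214 0.271]
lever_end 0.72 [278.1 170.1] [0.505 0.224 0.267]
lever_pivot 0.6 [272.1 185.9] [0.554 0.288 0.187]
jug_mid 0.75 [358.6 288.9] [ 0.393 -0.104  0.098]
side {'fx': 450.1394174555574, 'fy': 450.1394174555574, 'cx': 270.2775401646541, 'cy': 211.6378860408134, 'xyz': array([0.5939498 , 0.77189801, 1.10483406]), 'orientation': array([0.02407087, 0.24430818, 0.96576418, 0.08386688])}
cup_case 0.96 [242.7 259. ] [0.582 0.379 0.163]
door_top 0.77 [263.3 183.9] [0.504 0.192 0.164]
keeper 0.8 [262.3 174.8] [0.511 0.228 0.262]
loop_bar 0.56 [252.2 175.9] [ 0.515  0.058 -0.   ]
loop_tab 0.49 [251.9 170.1] [0.532 0.212 0.262]
lever_end 0.71 [248.7 192.6] [0.548 0.265 0.256]
lever_pivot 0.76 [244.9 216. ] [0.563 0.293 0.202]
jug_mid 0.71 [267.2 125.3] [ 0.451 -0.055  0.079]
espresso_cup_mid 0.83 [324.8 368.6] [0.432 0.62  0.008]
```

View pics/scene0.png

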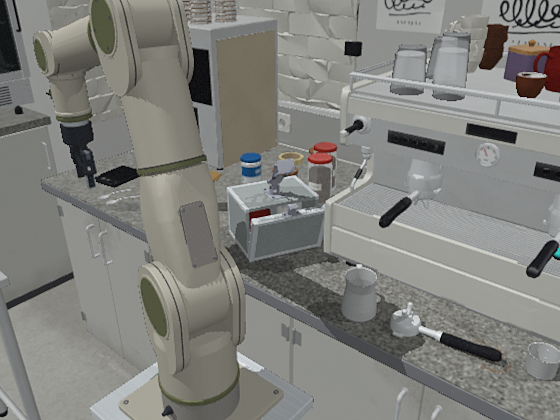

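View pics/side0.png

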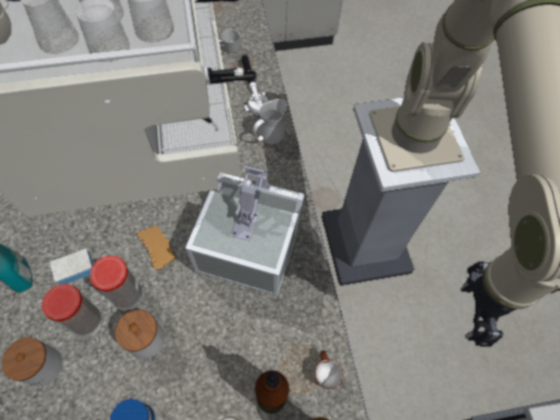

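The scene view shows the grey case near (275,215) with its door toward the jug (358,290) and the latch raised at (280,180). The side view shows the case from above, with the door toward the top of the picture and the latch from (240,235) to (262,172). The espresso cup is at (325,372).

```bash
python3 - <<'E'
from h import *
p,d,c=shot("side")
v,u=np.mgrid[0:420,0:560]; W=world(c,u,v,d)
m=(d>0)&(abs(W[...,0]-.57)<.2)&(abs(W[...,1]-.27)<.22)
top=m&(W[...,2]>.150)&(W[...,2]<.167)
pts=W[top][:,:2].astype(np.float32)
print(len(pts),np.histogram(W[m][:,2],bins=np.arange(0,.32,.02)))
rect=cv2.minAreaRect(pts); print(rect, cv2.boxPoints(rect))
for lo,hi in [(.168,.19),(.19,.21),(.21,.23),(.23,.25),(.25,.27),(.27,.30)]:
    k=m&(W[...,2]>lo)&(W[...,2]<hi); q=W[k]
    if len(q): print(lo,len(q),q.mean(0).round(3),q.min(0).round(3),q.max(0).round(3))
z1=cv2.resize(p[150:310,170:320],None,fx=2.6,fy=3.4,interpolation=cv2.INTER_CUBIC)
p2,d2,c2=shot("scene")
z2=cv2.resize(p2[150:270,210:340],None,fx=3.1,fy=4.5,interpolation=cv2.INTER_CUBIC)
z1=cv2.resize(z1,(400,430));z2=cv2.resize(z2,(400,370)); 
z2=cv2.copyMakeBorder(z2,0,60,0,0,cv2.BORDER_CONSTANT)
save("crop1.png",np.hstack([z1,z2]))
W2=world(c2,u,v,d2)
np.savez("c0.npz",W=W,W2=W2,d=d,d2=d2)
E
```

```text
6376 (array([6545,  316,  478,  507,  576,  977, 1080, 3463, 3949, 1388,  371,
        255,  351,  227,  126]), array([0.  , 0.02, 0.04, 0.06, 0.08, 0.1 , 0.12, 0.14, 0.16, 0.18, 0.2 ,
       0.22, 0.24, 0.26, 0.28, 0.3 ]))
((0.6124381422996521, 0.20045505464076996), (0.31606626510620117, 0.3913705348968506), 63.04352569580078) [[ 0.3663753   0.14829881]
 [ 0.7152239  -0.02911474]
 [ 0.85850096  0.25261128]
 [ 0.5096524   0.43002486]]
0.168 805 [0.642 0.116 0.181] [0.491 0.051 0.168] [0.77  0.318 0.19 ]
0.19 1138 [0.647 0.115 0.197] [0.541 0.05  0.19 ] [0.77  0.304 0.21 ]
0.21 249 [0.622 0.212 0.22 ] [0.528 0.05  0.21 ] [0.77  0.298 0.23 ]
0.23 283 [0.603 0.2   0.24 ] [0.517 0.05  0.23 ] [0.77 0.28 0.25]
0.25 367 [0.588 0.194 0.259] [0.502 0.05  0.25 ] [0.77  0.273 0.27 ]
0.27 189 [0.67  0.138 0.284] [0.504 0.052 0.27 ] [0.77  0.238 0.3  ]
```

View pics/crop1.png

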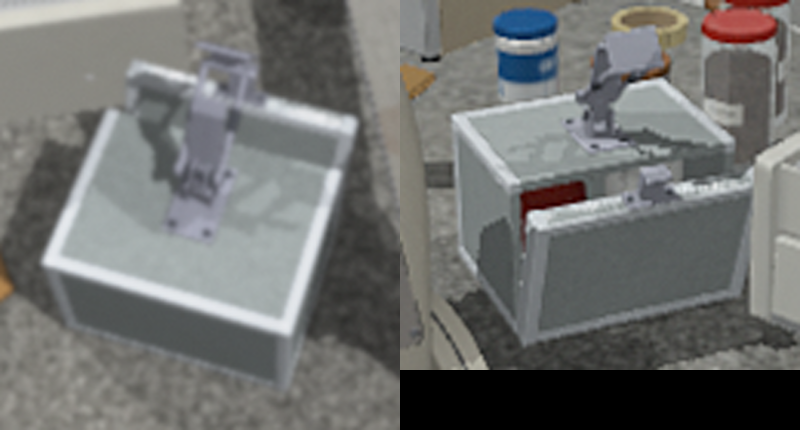

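The crop (left) shows the back top corners at about side pixels (187,247) and (279,272). The door stands open at the front, with its keeper at the middle of its top edge. The lever leans forward with the loop raised over it.

```bash
cat >> h.py <<'E'
def plane(c,u,v,z):
    a=world(c,u,v,1.0)-c["xyz"]; return c["xyz"]+a*((z-c["xyz"][2])/a[...,2:3])
E
python3 - <<'E'
from h import *
Z=np.load("c0.npz");W=Z["W"]
c=manip.get_calibration("side")
B=plane(c,np.array([186.5,278.7]),np.array([247.5,272.3]),.16); print(B.round(3),np.linalg.norm(B[0]-B[1]))
m0=manip.trace("cup_case","side")[0]["pixels"]
m=m0&(W[...,2]>.154)&(W[...,2]<.166)
P=W[m][:,:2].astype(np.float64); print(len(P))
from scipy.optimize import minimize
P=P[np.linalg.norm(P-[.575,.29],axis=1)<.2]
yb=B[0]-B[1]; 
def loc(s,P): 
    ca,sa=np.cos(s[2]),np.sin(s[2]); q=P-s[:2]; return np.c_[q@[ca,sa],q@[-sa,ca]]
# yaw: back->direction; case x from front to back
t=(B[1]-B[0])[:2]; yaw0=np.arctan2(t[1],t[0])
for yaw in [yaw0+np.pi/2,yaw0-np.pi/2]:
    f=np.array([np.cos(yaw),np.sin(yaw)]); 
    if f[1]>0: break
cen=B.mean(0)[:2]-.08*f; print("init",cen,yaw)
q=loc([*cen,yaw],P); print(np.percentile(q,[1,5,50,95,99],axis=0).round(3))
# robust edges: back edge line fit x_max per y bin, side edges
def edges(s):
    q=loc(s,P); q=q[(q[:,0]>-.09)]
    bx=[(y,np.max(q[abs(q[:,1]-y)<.006,0])) for y in np.arange(-.09,.095,.012)]
    lx=[(x,np.max(q[abs(q[:,0]-x)<.006,1]),np.min(q[abs(q[:,0]-x)<.006,1])) for x in np.arange(-.06,.07,.012)]
    return np.array(bx),np.array(lx)
s=np.array([*cen,yaw])
b,l=edges(s); print(np.median(b[:,1]),np.polyfit(b[:,0],b[:,1],1),np.polyfit(l[:,0],l[:,1],1),np.polyfit(l[:,0],l[:,2],1))
# upper stuff: latch and door in case frame
for W_,nm in [(W,"side"),(Z["W2"],"scene")]:
    q=W_.reshape(-1,3); k=loc(s,q[:,:2]); z=q[:,2]
    print(nm)
    for y in np.arange(-.1,.101,.04):
        j=(abs(k[:,1]-y)<.01)&(k[:,0]<-.085)&(k[:,0]>-.17)&(z>.02)&(z<.2)
        jj=j&(z>.155-0.02)
        if jj.sum(): print("door y",y.round(2),"front x at top",k[jj,0].min().round(3),k[jj,0].max().round(3),z[jj].max().round(3))
    j=(abs(k[:,1])<.03)&(abs(k[:,0])<.17)&(z>.17)&(z<.36)
    for zz in np.arange(.17,.36,.012):
        g=j&(abs(z-zz)<.006)
        if g.sum()>2: print(zz.round(3),g.sum(),"x",np.percentile(k[g,0],[2,50,98]).round(3),"y",np.percentile(k[g,1],[2,50,98]).round(3))
E
```

```text
[[0.705 0.328 0.16 ]
 [0.508 0.424 0.16 ]] 0.21850265071851419
5668
init [0.57163022 0.30396548] 1.1197619098074316
[[-0.124 -0.108]
 [-0.07  -0.099]
 [ 0.013  0.009]
 [ 0.079  0.103]
 [ 0.083  0.111]]
0.08383560043802782 [0.01925978 0.08379188] [-0.02187141  0.11215298] [-0.02422029 -0.11050795]
side
door y -0.1 front x at top -0.17 -0.115 0.199
door y -0.06 front x at top -0.145 -0.117 0.154
door y -0.02 front x at top -0.143 -0.122 0.157
door y 0.02 front x at top -0.153 -0.115 0.183
door y 0.06 front x at top -0.143 -0.114 0.155
door y 0.1 front x at top -0.141 -0.114 0.157
0.17 25 x [-0.146 -0.134 -0.007] y [-0.01  -0.001  0.015]
0.182 64 x [-0.152 -0.015 -0.007] y [-0.012  0.008  0.015]
0.194 28 x [-0.021 -0.014 -0.008] y [-0.013  0.001  0.012]
0.206 146 x [-0.029 -0.02  -0.011] y [-0.018  0.003  0.022]
0.218 102 x [-0.042 -0.031 -0.019] y [-0.019  0.003  0.022]
0.23 95 x [-0.061 -0.037 -0.031] y [-0.019  0.01   0.023]
0.242 115 x [-0.079 -0.042 -0.036] y [-0.018  0.006  0.024]
0.254 167 x [-0.098 -0.084 -0.041] y [-0.017  0.003  0.023]
0.266 112 x [-0.106 -0.053 -0.046] y [-0.
[... 369 characters left out ...]
122 0.156
door y 0.1 front x at top -0.147 -0.12 0.155
0.17 24 x [-0.152 -0.03  -0.012] y [-0.009  0.007  0.015]
0.182 76 x [-0.156 -0.138 -0.014] y [-0.01   0.004  0.015]
0.194 33 x [-0.029 -0.026 -0.013] y [-0.015  0.005  0.02 ]
0.206 49 x [-0.036 -0.029 -0.013] y [-0.016  0.005  0.023]
0.218 32 x [-0.046 -0.036 -0.03 ] y [-0.016 -0.003  0.022]
0.23 37 x [-0.071 -0.056 -0.034] y [-0.015  0.006  0.024]
0.242 34 x [-0.084 -0.048 -0.039] y [-0.015  0.011  0.024]
0.254 30 x [-0.107 -0.068 -0.044] y [-0.017  0.014  0.024]
0.266 97 x [-0.112 -0.105 -0.053] y [-0.021  0.006  0.026]
0.278 95 x [-0.107 -0.098 -0.09 ] y [-0.02   0.003  0.026]
0.29 43 x [-0.099 -0.09  -0.086] y [-0.02   0.004  0.025]
```

```bash
cat >> h.py <<'E'
C=np.array([.571,.3065]); YAW=1.098
F=np.array([np.cos(YAW),np.sin(YAW)]); L=np.array([-F[1],F[0]])
def c2w(p): return np.array([*(C+p[0]*F+p[1]*L),p[2]])
def w2c(p): q=np.asarray(p)[...,:2]-C; return np.stack([q@F,q@L,np.asarray(p)[...,2]],-1)
def go(p,tilt=0.):
    "TCP target p in case frame (m); tilt deg: tool z tips to case -x. Tool x=+case x at 0"
    o=manip.get_obs(); A=R.from_quat(o["ee_rot"])
    t=np.radians(tilt); z=np.array([-np.sin(t)*F[0],-np.sin(t)*F[1],-np.cos(t)])
    y=np.array([-L[0],-L[1],0]); x=np.cross(y,z)
    T=R.from_matrix(np.c_[x,y,z])
    d=A.inv().apply(c2w(p)-o["position"])/.05; r=(A.inv()*T).as_rotvec()*180/np.pi/8
    print("shift",d.round(2),"turn",r.round(2),"|",np.linalg.norm(d)*50/62.5,"rows")
def st():
    o=manip.get_obs(); m=R.from_quat(o["ee_rot"]).as_matrix()
    print("t",round(o["clock"],2),"case",w2c(o["position"]).round(4),"zaxis case",np.round([m[:2,2]@F,m[:2,2]@L,m[2,2]],3),"f",(np.array([o["ft_force"][:2]@F,o["ft_force"][:2]@L,o["ft_force"][2]])).round(1),"grip",np.round(o["grip_width"],3),o["grasp_force"])
E
python3 -c "
from h import *
go((-.18,.07,.25)); st()"
```

```text
shift [-7.25 -6.76 -0.09] turn [ 0.   -0.   12.67] | 7.926026893368302 rows
t 1.15 case [0.0799 0.4917 0.2453] zaxis case [ 0. -0. -1.] f [ 0.3 -0.3  0.5] grip 0.996 0.0
```

```bash
python3 -m pendant '[[-0.5,-0.5,0,0,0,0.8,-1],[-1.2,-1.1,0,0,0,2,-1],[-2,-1.9,0,0,0,3.3,-1],[-2.9,-2.7,0,0,0,4.6,-1],[-3.8,-3.5,0,0,0,6,-1],[-4.7,-4.4,0,0,0,7.4,-1],[-5.6,-5.2,0,0,0,8.8,-1],[-6.4,-6,0,0,0,10.2,-1],[-7,-6.5,0,0,0,11.5,-1],[-7.25,-6.76,0,0,0,12.67,-1]]' 40; python3 -c "
from h import *
st(); go((-.18,.07,.145)); go((-.117,.07,.145));print(manip.get_obs()['joint_pos'])"
```

```text
clock: 2.4
position: [0.4279, 0.1757, 0.2456]
ee_rot: [0.855, 0.519, 0.0, -0.0]
ft_force: [0.3, 0.4, 0.2]
grip_width: -0.003
grasp_force: 0.0
t 2.4 case [-0.1816  0.0678  0.2456] zaxis case [ 0.001 -0.    -1.   ] f [ 0.5 -0.1  0.2] grip -0.003 0.0
shift [ 0.03 -0.04  2.01] turn [ 0.   -0.   -0.06] | 1.610027019220976 rows
shift [ 1.29 -0.05  2.01] turn [ 0.   -0.   -0.06] | 1.9133321581572413 rows
[-0.87077721 -0.0490422   0.37373161  1.88740772  0.01849848  1.29913151
 -0.98296215]
```

```bash
python3 -m pendant '[[0,0,1,0,0,0,-1],[0,0,2,0,0,0,-1],[0,0,2.05,0,0,0,-1],[0.3,0,2.05,0,0,0,-1],[0.6,0,2.05,0,0,0,-1],[0.85,0,2.05,0,0,0,-1],[1.05,0,2.05,0,0,0,-1],[1.2,0,2.05,0,0,0,-1],[1.3,0,2.05,0,0,0,-1],[1.36,0,2.05,0,0,0,-1]]'; python3 -c "
from h import *
st()"
```

```text
clock: 3.65
position: [0.4587, 0.2395, 0.1446]
ee_rot: [0.853, 0.523, 0.001, 0.0]
ft_force: [-2.6, -4.3, 4.6]
grip_width: 0.0
grasp_force: 2.8
t 3.65 case [-0.1108  0.0694  0.1446] zaxis case [ 0.001 -0.001 -1.   ] f [-5.   0.3  4.6] grip 0.0 2.7720288187265396
```

Contact is about 5 N at the predicted position. I'll press a little further until the door seats.

```bash
python3 -m pendant '[[0.04,0,0,0,0,0,-1],[0.08,0,0,0,0,0,-1],[0.12,0,0,0,0,0,-1],[0.16,0,0,0,0,0,-1],[0.18,0,0,0,0,0,-1],[0.2,0,0,0,0,0,-1],[0.2,0,0,0,0,0,-1],[0.2,0,0,0,0,0,-1],[0.2,0,0,0,0,0,-1],[0.2,0,0,0,0,0,-1]]'; python3 -c "
from h import *
st()"
```

```text
clock: 4.9
position: [0.4593, 0.2406, 0.1442]
ee_rot: [0.854, 0.521, -0.007, 0.001]
ft_force: [-33.9, -38.0, 40.7]
grip_width: 0.003
grasp_force: 25.4
t 4.9 case [-0.1096  0.0695  0.1442] zaxis case [-0.014  0.005 -1.   ] f [-49.3  12.9  40.7] grip 0.003 25.407169461250305
```

```bash
python3 -m pendant '[[-0.3,0,0,0,0,0,-1],[-0.8,0,0,0,0,0,-1],[-1.4,0,0,0,0,0,-1],[-2,0,-0.6,0,0,0,0],[-2,0,-1.8,0,0,0,1],[-2,0,-2.8,0,0,0,1],[-2,0.5,-3.6,0,0,0,1],[-1.8,0.9,-4.2,0,0,0,1],[-1.6,1.2,-4.6,0,0,0,1],[-1.4,1.39,-4.8,0,0,0,1]]'; python3 - <<'E'
from h import *
st()
P={}
for n in ["scene","side","wrist"]:
    p,d,c=shot(n); save(n+"1.png",p); print(n)
    for t in ["door_top","keeper","loop_bar","loop_tab","lever_end","lever_pivot"]:
        r=manip.tip_of(t,n)
        if r:
            u,v=r[0]["pixel"]; dd=d[int(round(v)),int(round(u))]
            print(t,round(r[0]["p"],2),np.round([u,v],1),w2c(world(c,u,v,dd,n=="wrist")).round(3))
    v,u=np.mgrid[0:420,0:560]; K=w2c(world(c,u,v,d,n=="wrist")).reshape(-1,3)
    K=K[(d.ravel()>0)&(abs(K[:,1])<.04)&(K[:,0]>-.17)&(K[:,0]<.06)&(K[:,2]>.165)&(K[:,2]<.31)]
    for zz in np.arange(.172,.31,.012):
        g=K[abs(K[:,2]-zz)<.006]
        if len(g)>2: print(zz.round(3),len(g),"x",np.percentile(g[:,0],[2,50,98]).round(3),"y",np.percentile(g[:,1],[2,98]).round(3))
E
```

```text
clock: 6.15
position: [0.4937, 0.1545, 0.3855]
ee_rot: [0.853, 0.523, 0.002, 0.0]
ft_force: [0.5, -0.0, -0.2]
grip_width: 1.002
grasp_force: 0.0
t 6.15 case [-0.1705 -0.0004  0.3855] zaxis case [ 0.004 -0.002 -1.   ] f [ 0.2 -0.4 -0.2] grip 1.002 0.0
scene
door_top 0.6 [285.2 206.4] [-0.101  0.001  0.156]
keeper 0.79 [284.2 196.6] [-0.092 -0.     0.182]
loop_bar 0.6 [288.7 173.6] [ 0.229 -0.157  0.101]
loop_tab 0.68 [288.1 164.7] [-0.102 -0.007  0.277]
lever_end 0.89 [280.6 167.9] [-0.103  0.015  0.272]
lever_pivot 0.62 [275.2 189.3] [ 0.002 -0.013  0.162]
0.172 72 x [-0.095 -0.086 -0.002] y [-0.012  0.019]
0.184 58 x [-0.095 -0.028 -0.016] y [-0.012  0.013]
0.196 70 x [-0.104 -0.033 -0.02 ] y [-0.018  0.019]
0.208 47 x [-0.038 -0.033 -0.019] y [-0.019  0.02 ]
0.22 29 x [-0.055 -0.039 -0.034] y [-0.019  0.02 ]
0.232 36 x [-0.074 -0.058 -0.037] y [-0.018  0.021]
0.244 34 x [-0.09  -0.05  -0.042] y [-0.02  0.02]
0.256 32 x [-0.112 -0.098 -0.047] y [-0.02   0.021]
0.268 102 x [-0.115 -0.106 -0.057] y [-0.024  0.021]
0.28 97 x [-0.105 -0.098 -0.088] y [-0.024  0.021]
0.292 27 x [-0.098 -
[... 1107 characters left out ...]
1  0.002  0.274]
lever_end 0.98 [277.6  48.6] [-0.052 -0.001  0.265]
lever_pivot 0.78 [279.6  25.1] [-0.02  -0.003  0.205]
0.172 32 x [-0.048  0.014  0.017] y [-0.018  0.019]
0.184 36 x [-0.021 -0.02  -0.009] y [-0.014  0.014]
0.196 134 x [-0.087 -0.084 -0.024] y [-0.011  0.011]
0.208 577 x [-0.029 -0.021 -0.014] y [-0.02   0.021]
0.22 239 x [-0.047 -0.034 -0.029] y [-0.02   0.021]
0.232 362 x [-0.064 -0.055 -0.033] y [-0.021  0.022]
0.244 532 x [-0.081 -0.068 -0.039] y [-0.021  0.021]
0.256 384 x [-0.11  -0.049 -0.043] y [-0.02  0.02]
0.268 1010 x [-0.11  -0.103 -0.049] y [-0.022  0.022]
0.28 726 x [-0.102 -0.098 -0.093] y [-0.022  0.023]
0.292 635 x [-0.094 -0.09  -0.088] y [-0.022  0.023]
```

View pics/wrist1.png

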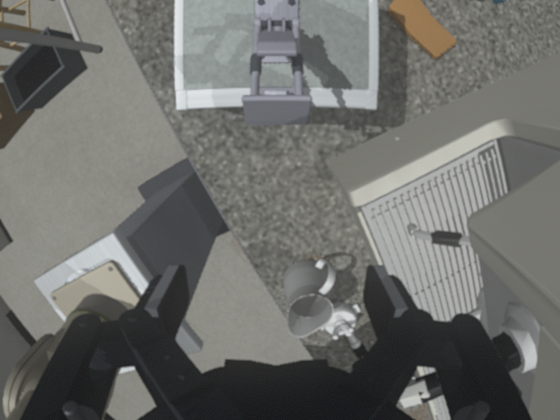

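The wrist view shows the door shut and the loop tab facing the camera at (275,108). It is centred on the case, with the lever behind it at (277,45) and the jug undisturbed at (310,295).

```bash
python3 -c "
from h import *
go((-.0575,0,.336),36)"
```

```text
shift [2.29 0.01 0.94] turn [ 0.   -4.5   0.01] | 1.980066448555818 rows
```

```bash
python3 -m pendant '[[0.4,0,0,0,-0.7,0,1],[0.9,0,0,0,-1.6,0,1],[1.4,0,0.1,0,-2.6,0,1],[1.9,0,0.3,0,-3.6,0,1],[2.2,0,0.6,0,-4.3,0,1],[2.29,0,0.85,0,-4.5,0,1],[2.29,0.01,0.94,0,-4.5,0,1],[2.29,0.01,0.94,0,-4.5,0,1],[2.29,0.01,0.94,0,-4.5,0,1],[2.29,0.01,0.94,0,-4.5,0,1]]'; python3 -c "
from h import *
st();go((-.0985,0,.276),36);print(manip.get_obs()['joint_pos'].round(2))"
```

```text
clock: 8.45
position: [0.5449, 0.2547, 0.3369]
ee_rot: [0.811, 0.497, -0.263, 0.161]
ft_force: [0.2, -0.6, -0.1]
grip_width: 0.998
grasp_force: 0.0
t 8.45 case [-5.800e-02 -3.000e-04  3.369e-01] zaxis case [-0.586 -0.    -0.81 ] f [-0.5 -0.5 -0.1] grip 0.998 0.0
shift [ 0.06 -0.01  1.46] turn [ 0.   -0.02  0.  ] | 1.1696776641390914 rows
[-1.01  0.73  0.73  0.98 -0.04  2.05 -0.79]
```

```bash
python3 -m pendant '[[0,0,0,0,0.6,0,1],[0,0,0,0,1.2,0,1],[0.02,0,0.3,0,1.25,0,1],[0.03,0,0.7,0,1.25,0,1],[0.05,0,1.1,0,1.25,0,1],[0.06,0,1.4,0,1.25,0,1],[0.06,-0.01,1.46,0,1.25,0,1],[0.06,-0.01,1.46,0,1.25,0,1],[0.06,-0.01,1.46,0,1.25,0,0.6],[0.06,-0.01,1.46,0,1.25,0,0.5]]'; python3 -c "
from h import *
st();print(manip.get_obs()['joint_pos'].round(2))
p,d,c=shot('wrist'); save('wrist2.png',p)"
```

```text
clock: 9.7
position: [0.5261, 0.2197, 0.2753]
ee_rot: [0.831, 0.509, -0.192, 0.118]
ft_force: [-0.2, 0.6, 0.4]
grip_width: 0.751
grasp_force: 0.0
t 9.7 case [-0.0977  0.0004  0.2753] zaxis case [-0.438 -0.001 -0.899] f [0.4 0.4 0.4] grip 0.751 0.0
[-1.08  0.55  0.74  1.31 -0.06  1.75 -0.83]
```

View pics/wrist2.png

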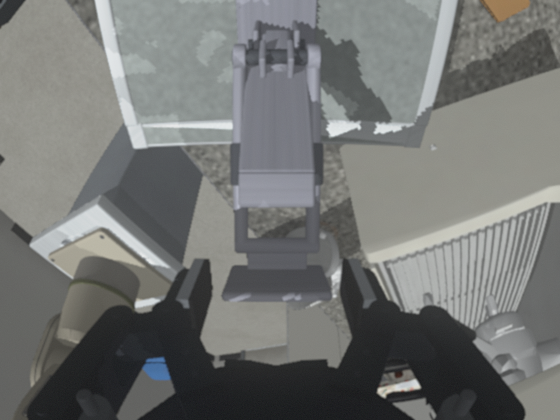

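The view shows the tab at (277,285) midway between the two fingers, ready to be pinched.

```bash
python3 -m pendant '[[0,0,0,0,0,0,0.2],[0,0,0,0,0,0,0],[0,0,0,0,0,0,-0.2],[0,0,0,0,0,0,-0.4],[0,0,0,0,0,0,-0.4],[0,0,0,0,0,0,-0.4],[0,0,0,0,0,0,-0.4],[0,0,0,0,0,0,-0.4],[0,0,0,0,0,0,-0.4],[0,0,0,0,0,0,-0.4]]' 60; python3 - <<'E'
from h import *
st()
# tab held: tool tilt 26 when loop at a0=36.3; loop level -> tilt -10. pin at lever angle th
a0=36.3; t0=26
o=manip.get_obs(); P=w2c(o["position"])[[0,2]]
def ax(a): a=np.radians(a); return np.array([-np.cos(a),np.sin(a)]),np.array([np.sin(a),np.cos(a)])
pin=np.array([-.0203,.202]); d,n=ax(a0); bar=pin+.092*d; r=P-bar; k=(r@d,r@n); print("bar",bar,"TCP rel bar along,up",np.round(k,4))
for lev,barz in [(111,.245),(111,.22),(111,.195),(111,.176),(90,None),(75,None),(65,None),(60,None)]:
    q=np.radians(lev-20); pin=np.array([-.02,.182])+.02*np.array([np.cos(q),np.sin(q)])
    z=barz or .176
    a=np.degrees(np.arcsin((z-pin[1])/.092)); d,n=ax(a); bar=pin+.092*d; t=bar+k[0]*d+k[1]*n
    print("lever",lev,"loop a",a.round(1),"bar",bar.round(4),"TCP",t.round(4),end=" "); go((t[0],0,t[1]),t0-a0+a)
E
```

```text
clock: 11.0
position: [0.5259, 0.2194, 0.275]
ee_rot: [0.831, 0.509, -0.192, 0.118]
ft_force: [0.4, -0.7, 0.9]
grip_width: 0.542
grasp_force: 61.2
t 11.0 case [-0.0981  0.0005  0.275 ] zaxis case [-0.438 -0.001 -0.899] f [-0.5 -0.7  0.9] grip 0.542 61.198604106903076
bar [-0.0944454   0.25646521] TCP rel bar along,up [0.0139 0.0128]
lever 111 loop a 27.9 bar [-0.1017  0.245 ] TCP [-0.108   0.2628] shift [-0.07  0.01  0.31] turn [0.   1.05 0.01] | 0.2515870113163009 rows
lever 111 loop a 11.3 bar [-0.1106  0.22  ] TCP [-0.1217  0.2353] shift [-0.08  0.01  0.92] turn [0.   3.13 0.01] | 0.7396698798940099 rows
lever 111 loop a -4.4 bar [-0.1121  0.195 ] TCP [-0.1269  0.2067] shift [0.08 0.01 1.48] turn [0.   5.08 0.01] | 1.1862526868792715 rows
lever 111 loop a -16.4 bar [-0.1086  0.176 ] TCP [-0.1255  0.1844] shift [0.3  0.01 1.87] turn [0.   6.59 0.01] | 1.515617291969607 rows
lever 90 loop a -15.6 bar [-0.1018  0.176 ] TCP [-0.1186  0.1846] shift [0.42 0.01 1.81] turn [0.   6.49 0.01] | 1.4835373729825263 rows
lever 75 loop a -14.1 bar [-0.0978  0.176 ] TCP [-0.1144  0.1851] shift [0.5  0.01 1.76] turn [0.   6.3  0.01] | 1.4628963077861166 rows
lever 65 loop a -12.6 bar [-0.0956  0.176 ] TCP [-0.112   0.1855] shift [0.53 0.01 1.73] turn [0.   6.12 0.01] | 1.4500916263298858 rows
lever 60 loop a -11.8 bar [-0.0947  0.176 ] TCP [-0.1109  0.1857] shift [0.55 0.01 1.72] turn [0.   6.02 0.01] | 1.4439433065232632 rows
```

```bash
python3 -m pendant '[[-0.04,0,0.16,0,0.5,0,-0.4],[-0.07,0,0.31,0,1.05,0,-0.4],[-0.08,0,0.5,0,1.7,0,-0.4],[-0.09,0,0.71,0,2.4,0,-0.4],[-0.09,0,0.92,0,3.13,0,-0.4],[-0.03,0,1.11,0,3.8,0,-0.4],[0.02,0,1.3,0,4.4,0,-0.4],[0.07,0,1.48,0,5.08,0,-0.4],[0.07,0,1.48,0,5.08,0,-0.4],[0.07,0,1.48,0,5.08,0,-0.4]]'; python3 - <<'E'
from h import *
st()
for n in ["scene"]:
    p,d,c=shot(n); save(n+"2.png",cv2.resize(p[140:260,200:360],None,fx=5,fy=5,interpolation=cv2.INTER_CUBIC))
    v,u=np.mgrid[0:420,0:560]; K=w2c(world(c,u,v,d,n=="wrist")).reshape(-1,3)
    K=K[(d.ravel()>0)&(abs(K[:,1])<.04)&(K[:,0]>-.17)&(K[:,0]<.06)&(K[:,2]>.165)&(K[:,2]<.31)]
    for zz in np.arange(.172,.31,.012):
        g=K[abs(K[:,2]-zz)<.006]
        if len(g)>2: print(zz.round(3),len(g),"x",np.percentile(g[:,0],[2,50,98]).round(3),"y",np.percentile(g[:,1],[2,98]).round(3))
E
```

```text
clock: 12.25
position: [0.5124, 0.1927, 0.2069]
ee_rot: [0.846, 0.518, 0.107, -0.066]
ft_force: [-1.1, -7.2, 0.3]
grip_width: 0.549
grasp_force: 62.6
t 12.25 case [-0.128   0.0003  0.2069] zaxis case [ 0.25   0.001 -0.968] f [-6.9 -2.3  0.3] grip 0.549 62.56460666656494
0.172 25 x [-0.101 -0.029  0.01 ] y [-0.008  0.019]
0.184 22 x [-0.13  -0.03  -0.017] y [-0.02   0.018]
0.196 93 x [-0.139 -0.129 -0.046] y [-0.027  0.028]
0.208 124 x [-0.143 -0.132 -0.022] y [-0.036  0.035]
0.22 113 x [-0.144 -0.134 -0.04 ] y [-0.038  0.036]
0.232 59 x [-0.149 -0.143 -0.046] y [-0.035  0.037]
0.244 77 x [-0.154 -0.147 -0.053] y [-0.039  0.038]
0.256 61 x [-0.162 -0.153 -0.127] y [-0.031  0.033]
0.268 95 x [-0.165 -0.156 -0.13 ] y [-0.024  0.029]
0.28 78 x [-0.169 -0.161 -0.153] y [-0.03  0.03]
0.292 115 x [-0.17  -0.162 -0.158] y [-0.036  0.038]
0.304 63 x [-0.167 -0.163 -0.146] y [-0.037  0.039]
```

View pics/scene2.png

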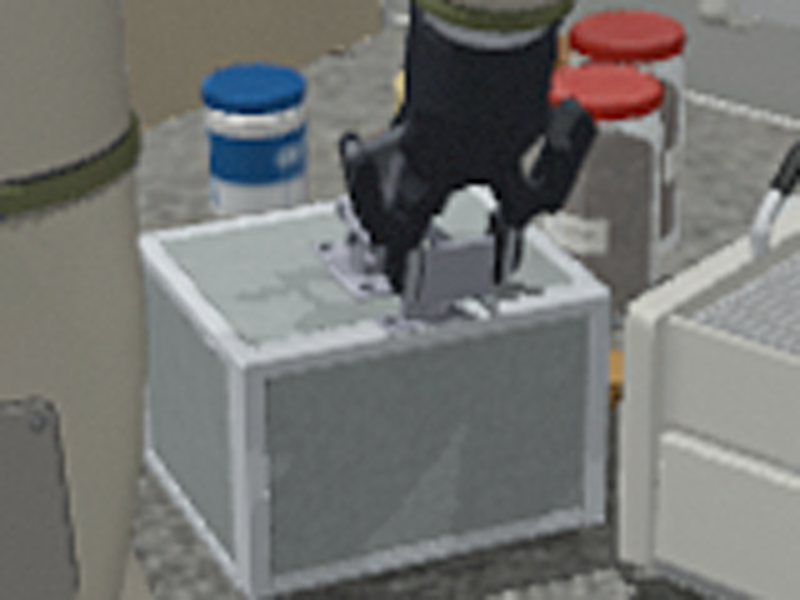

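The view shows the door shut flush and the loop tab held level in front of the keeper, with both fingers clear of the door's top edge.

```bash
python3 -c "
from h import *
for p,t in [((-.1265,0,.1955),-21),((-.1255,0,.183),-26.5),((-.119,0,.183),-26),((-.113,0,.183),-23.5),((-.108,0,.183),-23)]: go(p,t)"
```

```text
shift [-0.03  0.01  0.23] turn [-0.    0.82  0.01] | 0.18321617814017427 rows
shift [-0.07  0.01  0.47] turn [-0.01  1.51  0.01] | 0.3837157969563575 rows
shift [0.05 0.01 0.51] turn [-0.01  1.45  0.01] | 0.4077441156028232 rows
shift [0.17 0.01 0.54] turn [-0.    1.13  0.01] | 0.4505661260452046 rows
shift [0.27 0.01 0.56] turn [-0.    1.07  0.01] | 0.4977134139056285 rows
```

```bash
python3 -m pendant '[[-0.01,0,0.08,0,0.3,0,-0.4],[-0.02,0,0.16,0,0.6,0,-0.4],[-0.03,0,0.23,0,0.82,0,-0.4],[-0.05,0,0.31,0,1.05,0,-0.4],[-0.06,0,0.39,0,1.3,0,-0.4],[-0.07,0,0.47,0,1.5,0,-0.4],[-0.07,0,0.47,0,1.5,0,-0.4],[-0.07,0,0.47,0,1.5,0,-0.4],[-0.07,0,0.47,0,1.5,0,-0.4],[-0.07,0,0.47,0,1.5,0,-0.4]]'; python3 -c "
from h import *
st()
for p,t in [((-.119,0,.183),-26),((-.113,0,.183),-23.5),((-.108,0,.183),-23)]: go(p,t)"
```

```text
clock: 13.55
position: [0.5138, 0.1952, 0.1831]
ee_rot: [0.83, 0.509, 0.195, -0.12]
ft_force: [-3.5, -6.7, -1.0]
grip_width: 0.546
grasp_force: 62.7
t 13.55 case [-0.1252  0.0002  0.1831] zaxis case [ 0.446  0.001 -0.895] f [-7.6  0.1 -1. ] grip 0.546 62.72379398345947
shift [0.11 0.   0.06] turn [-0.01 -0.06  0.01] | 0.09852202194870352 rows
shift [0.22 0.01 0.11] turn [-0.01 -0.37  0.01] | 0.19448435627178498 rows
shift [0.31 0.01 0.15] turn [-0.01 -0.43  0.01] | 0.2744730919217924 rows
```

No lip contact, and the height is as commanded. Now I'll pull back under the lip.

```bash
python3 -m pendant '[[0.04,0,0.02,0,0,0,-0.4],[0.08,0,0.04,0,-0.04,0,-0.4],[0.11,0,0.06,0,-0.06,0,-0.4],[0.15,0,0.08,0,-0.16,0,-0.4],[0.19,0,0.1,0,-0.26,0,-0.4],[0.22,0,0.11,0,-0.37,0,-0.4],[0.25,0,0.12,0,-0.4,0,-0.4],[0.27,0,0.13,0,-0.4,0,-0.4],[0.27,0,0.13,0,-0.4,0,-0.4],[0.27,0,0.13,0,-0.4,0,-0.4]]'; python3 - <<'E'
from h import *
st()
for n in ["side","wrist"]:
    p,d,c=shot(n)
    v,u=np.mgrid[0:420,0:560]; K=w2c(world(c,u,v,d,n=="wrist")).reshape(-1,3)
    K=K[(d.ravel()>0)&(abs(K[:,1])<.016)&(K[:,0]>-.06)&(K[:,0]<.06)&(K[:,2]>.165)&(K[:,2]<.31)]
    for zz in np.arange(.196,.31,.012):
        g=K[abs(K[:,2]-zz)<.006]
        if len(g)>2: print(zz.round(3),len(g),"x",np.percentile(g[:,0],[2,50,98]).round(3))
E
```

```text
clock: 14.8
position: [0.5199, 0.2067, 0.183]
ee_rot: [0.835, 0.512, 0.17, -0.105]
ft_force: [-12.7, -18.0, 9.5]
grip_width: 0.541
grasp_force: 64.0
t 14.8 case [-1.121e-01  1.000e-04  1.830e-01] zaxis case [ 0.393  0.002 -0.92 ] f [-21.8   3.1   9.5] grip 0.541 64.04630541801453
0.196 50 x [-0.051 -0.009 -0.   ]
0.208 46 x [-0.012 -0.007  0.001]
0.22 8 x [-0.009 -0.005 -0.003]
0.232 11 x [-0.004 -0.002  0.   ]
0.244 11 x [0.002 0.002 0.005]
0.256 22 x [0.004 0.007 0.009]
0.268 58 x [0.002 0.007 0.009]
0.196 1530 x [-0.049 -0.02  -0.015]
0.208 1563 x [-0.017 -0.014 -0.01 ]
0.22 1746 x [-0.012 -0.009 -0.007]
0.232 1939 x [-0.008 -0.005 -0.003]
0.244 9 x [-0.005 -0.004 -0.004]
```

The bar is against the post, with the lever at about 1.2 rad. Next I'll release and retreat.

```bash
python3 -m pendant '[[-0.03,0,0,0,0,0,0],[-0.04,0,0,0,0,0,0.5],[-0.04,0,0,0,0,0,1],[-0.04,0,0,0,0,0,1],[-0.04,0,-0.3,0,0,0,1],[-0.04,0,-0.9,0,0,0,1],[-0.04,0,-1.6,0,-0.6,0,1],[-0.04,0,-2.2,0,-1.4,0,1],[-0.04,0,-2.7,0,-2.2,0,1],[-0.04,0,-3,0,-2.9,0,1]]'; python3 - <<'E'
from h import *
st()
for n in ["side","wrist"]:
    p,d,c=shot(n)
    if n=="wrist": save("wrist3.png",p)
    v,u=np.mgrid[0:420,0:560]; K=w2c(world(c,u,v,d,n=="wrist")).reshape(-1,3); k0=K
    K=K[(d.ravel()>0)&(abs(K[:,1])<.03)&(K[:,0]>-.16)&(K[:,0]<.06)&(K[:,2]>.155)&(K[:,2]<.28)]
    for zz in np.arange(.16,.28,.012):
        g=K[abs(K[:,2]-zz)<.006]; a=g[g[:,0]<-.06]; b=g[g[:,0]>-.06]
        print(zz.round(3),len(a),len(b),"x",np.percentile(a[:,0],[2,50,98]).round(3) if len(a) else "","|",np.percentile(b[:,0],[2,50,98]).round(3) if len(b) else "")
E
```

```text
clock: 16.15
position: [0.4929, 0.1543, 0.3221]
ee_rot: [0.853, 0.522, 0.001, -0.0]
ft_force: [1.3, 0.6, 0.3]
grip_width: 0.996
grasp_force: 0.0
t 16.15 case [-1.711e-01  2.000e-04  3.221e-01] zaxis case [ 0.003 -0.001 -1.   ] f [ 1.1 -0.9  0.3] grip 0.996 0.0
0.16 203 933 x [-0.099 -0.077 -0.061] | [-0.058  0.016  0.058]
0.172 93 29 x [-0.111 -0.098 -0.083] | [-0.046  0.001  0.017]
0.184 164 35 x [-0.114 -0.091 -0.062] | [-0.06  -0.052 -0.015]
0.196 139 99 x [-0.119 -0.113 -0.084] | [-0.055 -0.018 -0.   ]
0.208 0 58 x  | [-0.013 -0.006  0.   ]
0.22 0 12 x  | [-0.008 -0.007 -0.004]
0.232 0 10 x  | [-0.004 -0.001  0.001]
0.244 0 12 x  | [0.001 0.003 0.005]
0.256 0 25 x  | [0.004 0.008 0.009]
0.268 0 53 x  | [0.003 0.007 0.009]
0.28 0 0 x  | 
0.16 1578 2353 x [-0.097 -0.074 -0.061] | [-0.059 -0.037 -0.   ]
0.172 520 60 x [-0.108 -0.103 -0.086] | [-0.046 -0.028 -0.011]
0.184 1008 656 x [-0.111 -0.081 -0.061] | [-0.06  -0.037 -0.017]
0.196 1275 1110 x [-0.118 -0.1   -0.083] | [-0.052 -0.025 -0.012]
0.208 0 347 x  | [-0.017 -0.014 -0.01 ]
0.22 0 0 x  | 
0.232 0 0 x  | 
0.244 0 0 x  | 
0.256 0 0 x  | 
0.268 0 0 x  | 
0.28 0 0 x  |
```

View pics/wrist3.png

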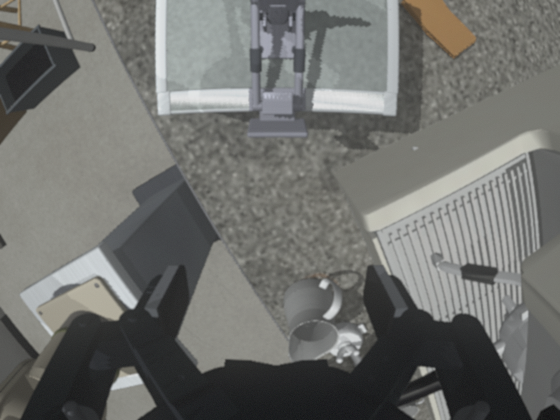

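The wrist view shows the loop lying over the door's edge with its tab at (277,128) in front of the keeper at (277,105). The lever stands up behind it, and the jug is still in place.

```bash
python3 -m pendant '[[0.3,0,0,0,0,0,-1],[0.9,0,0,0,0,0,-1],[1.5,0,0,0,0,0,-1],[2,0,0.1,0,0,0,-1],[2.4,0,0.5,0,0,0,-1],[2.6,0,0.9,0,0,0,-1],[2.62,0,1.12,0,0,0,-1],[2.62,0,1.12,0,0,0,-1],[2.62,0,1.12,0,0,0,-1],[2.62,0,1.12,0,0,0,-1]]'; python3 -c "
from h import *
st()
for p in [(-.012,0,.2635),(.0038,0,.257),(.02,0,.244),(.0334,0,.2237),(.037,0,.212),(.039,0,.200)]: go(p)"
```

```text
clock: 17.5
position: [0.5525, 0.2709, 0.2659]
ee_rot: [0.853, 0.522, 0.003, -0.001]
ft_force: [-0.4, 0.8, -0.3]
grip_width: -0.001
grasp_force: 0.0
t 17.5 case [-4.020e-02  2.000e-04  2.659e-01] zaxis case [ 0.006 -0.    -1.   ] f [ 0.6  0.7 -0.3] grip -0.001 0.0
shift [0.56 0.01 0.05] turn [ 0.   -0.04  0.01] | 0.4520691166607015 rows
shift [0.88 0.01 0.18] turn [ 0.   -0.04  0.01] | 0.7174481446137798 rows
shift [1.2  0.01 0.44] turn [ 0.   -0.04  0.01] | 1.0241056210868535 rows
shift [1.47 0.01 0.85] turn [ 0.   -0.04  0.01] | 1.3565656974740739 rows
shift [1.54 0.01 1.09] turn [ 0.   -0.04  0.01] | 1.5055976701873512 rows
shift [1.58 0.01 1.33] turn [ 0.   -0.04  0.01] | 1.647634045424051 rows
```

```bash
python3 -m pendant '[[0.3,0,0,0,0,0,-1],[0.56,0,0.05,0,0,0,-1],[0.72,0,0.11,0,0,0,-1],[0.88,0,0.18,0,0,0,-1],[1.04,0,0.3,0,0,0,-1],[1.2,0,0.44,0,0,0,-1],[1.34,0,0.64,0,0,0,-1],[1.34,0,0.64,0,0,0,-1],[1.34,0,0.64,0,0,0,-1],[1.34,0,0.64,0,0,0,-1]]'; python3 - <<'E'
from h import *
st()
p,d,c=shot("side"); p2,_,_=shot("scene")
z=lambda a,r:cv2.resize(a[r[0]:r[1],r[2]:r[3]],(400,400),interpolation=cv2.INTER_CUBIC)
save("mid.png",np.hstack([z(p,(140,270,190,320)),z(p2,(140,270,210,340))]))
for q in [(.0334,0,.2237),(.037,0,.212),(.039,0,.200)]: go(q)
E
```

```text
clock: 18.75
position: [0.5828, 0.3305, 0.2334]
ee_rot: [0.853, 0.522, 0.002, -0.001]
ft_force: [0.0, 0.0, -0.0]
grip_width: 0.001
grasp_force: 0.0
t 18.75 case [0.0268 0.0004 0.2334] zaxis case [ 0.004 -0.    -1.   ] f [ 0.1  0.  -0. ] grip 0.001 0.0
shift [0.13 0.01 0.2 ] turn [ 0.   -0.03  0.01] | 0.1875492496677399 rows
shift [0.2  0.01 0.43] turn [ 0.   -0.03  0.01] | 0.3793115134165084 rows
shift [0.24 0.01 0.67] turn [ 0.   -0.03  0.01] | 0.5690808071091094 rows
```

View pics/mid.png

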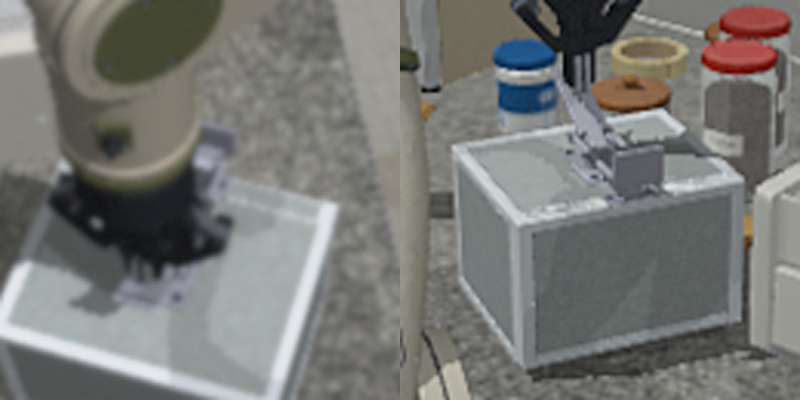

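The left view is blocked by the wrist. On the right the loop tab is at the keeper (640,165), and the lever runs up to (565,85) beside the fingertips. I can't tell which side of it the fingers are on, so I'll check with depth.

```bash
python3 - <<'E'
from h import *
for n in ["scene","wrist"]:
    p,d,c=shot(n)
    print(n,[(r["p"],r["pixel"]) for r in manip.tip_of("lever_end",n)][:2])
    v,u=np.mgrid[0:420,0:560]; K=w2c(world(c,u,v,d,n=="wrist")).reshape(-1,3); ok=(d.ravel()>0)
    K=K[ok&(abs(K[:,1])<.02)&(K[:,0]>-.05)&(K[:,0]<.12)&(K[:,2]>.165)&(K[:,2]<.29)]
    for zz in np.arange(.172,.29,.01):
        g=K[abs(K[:,2]-zz)<.005]
        if len(g)>2: print(zz.round(3),len(g),"x",np.percentile(g[:,0],[2,25,50,75,98]).round(3),"y",np.percentile(g[:,1],[2,98]).round(3))
p,d,c=shot("scene"); save("sc4.png",cv2.resize(p[150:220,240:330],(800,600),interpolation=cv2.INTER_CUBIC))
E
```

```text
scene [(0.67, [269.7, 166.1])]
0.172 11 x [-0.032 -0.026 -0.024 -0.018 -0.013] y [-0.013  0.011]
0.182 41 x [-0.048 -0.028 -0.026 -0.021  0.002] y [-0.016  0.019]
0.192 98 x [-0.045 -0.023 -0.012 -0.005  0.001] y [-0.019  0.019]
0.202 59 x [-0.006  0.003  0.007  0.012  0.023] y [-0.014  0.014]
0.212 53 x [0.012 0.019 0.025 0.03  0.037] y [-0.015  0.015]
0.222 27 x [0.016 0.018 0.037 0.042 0.052] y [-0.007  0.014]
0.232 40 x [0.013 0.017 0.02  0.037 0.056] y [-0.014  0.013]
0.242 42 x [0.008 0.015 0.019 0.021 0.029] y [-0.015  0.014]
0.252 33 x [0.011 0.015 0.019 0.022 0.032] y [-0.014  0.013]
0.262 38 x [0.009 0.014 0.017 0.019 0.023] y [-0.018  0.019]
0.272 45 x [0.01  0.013 0.017 0.022 0.038] y [-0.017  0.017]
0.282 40 x [0.008 0.012 0.015 0.02  0.038] y [-0.019  0.016]
wrist [(0.71, [277.3, 236.0])]
0.182 15 x [0.007 0.008 0.008 0.008 0.009] y [-0.02   0.019]
0.192 64 x [0.001 0.004 0.006 0.007 0.008] y [-0.02  0.02]
0.212 310 x [0.025 0.028 0.031 0.033 0.035] y [-0.014  0.016]
0.222 1306 x [0.035 0.038 0.042 0.046 0.05 ] y [-0.013  0.015]
0.232 1623 x [0.034 0.038 0.054 0.057 0.059] y [-0.013  0.015]
0.242 726 x [0.034 0.034 0.038 0.038 0.039] y [-0.012  0.014]
0.252 694 x [0.024 0.034 0.038 0.038 0.039] y [-0.012  0.014]
0.262 1389 x [0.018 0.033 0.038 0.039 0.041] y [-0.018  0.019]
0.272 1989 x [0.019 0.034 0.039 0.039 0.04 ] y [-0.02   0.019]
0.282 785 x [0.031 0.039 0.039 0.043 0.044] y [-0.014  0.016]
```

View pics/sc4.png

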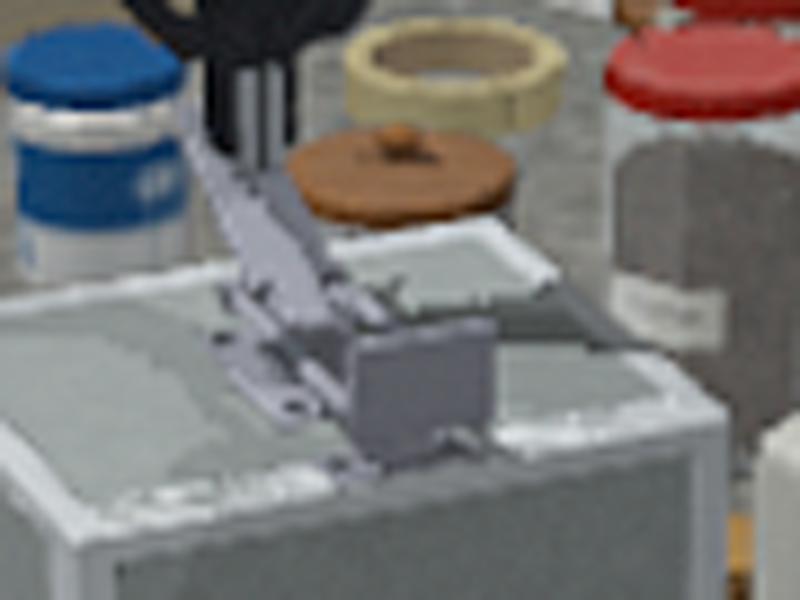

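The fingertips rest on the upper face of the lever, which is now at about 0.53 rad, with the tab at (425,390) still in front of the keeper. I'll continue down.

```bash
python3 -m pendant '[[0.06,0,0.1,0,0,0,-1],[0.13,0,0.2,0,0,0,-1],[0.17,0,0.31,0,0,0,-1],[0.2,0,0.43,0,0,0,-1],[0.22,0,0.54,0,0,0,-1],[0.24,0,0.63,0,0,0,-1],[0.24,0,0.68,0,0,0,-1],[0.24,0,0.7,0,0,0,-1],[0.24,0,0.7,0,0,0,-1],[0.24,0,0.7,0,0,0,-1]]'; python3 -c "
from h import *
st()"
```

```text
clock: 20.35
position: [0.5881, 0.342, 0.2]
ee_rot: [0.853, 0.523, 0.002, -0.002]
ft_force: [-6.6, -1.9, 12.2]
grip_width: -0.003
grasp_force: 6.1
t 20.35 case [0.0394 0.001  0.2   ] zaxis case [ 0.006  0.001 -1.   ] f [-4.7  5.  12.2] grip -0.003 6.132607972249389
```

The tip stopped at z = 0.186, the height of the flat lever's upper face, with 12 N. I'll retreat and check.

```bash
python3 -m pendant '[[0,0,-0.2,0,0,0,-1],[0,0,-0.6,0,0,0,-1],[-0.3,0,-1.2,0,0,0,-1],[-0.9,0,-1.8,0,0,0,-1],[-1.7,0,-2.4,0,0,0,-1],[-2.5,0,-2.9,0,0,0,-1],[-3.2,0,-3.2,0,0,0,-1],[-3.6,0,-3.4,0,0,0,-1],[-3.8,0,-3.4,0,0,0,-1],[-3.8,0,-3.4,0,0,0,-1]]'; python3 - <<'E'
from h import *
st()
for n in ["side","scene","wrist"]:
    p,d,c=shot(n)
    if n=="side": s=p
    if n=="scene": s2=p
    v,u=np.mgrid[0:420,0:560]; K=w2c(world(c,u,v,d,n=="wrist")).reshape(-1,3); ok=(d.ravel()>0)
    K=K[ok&(abs(K[:,1])<.013)&(K[:,2]>.15)&(K[:,2]<.25)]
    print(n,[(x.round(3),np.median(K[abs(K[:,0]-x)<.005,2]).round(4)) for x in np.arange(-.12,.09,.01) if (abs(K[:,0]-x)<.005).sum()>2])
    D=w2c(world(c,u,v,d,n=="wrist")).reshape(-1,3); D=D[ok&(abs(D[:,1])<.1)&(abs(D[:,1])>.03)&(D[:,2]>.10)&(D[:,2]<.145)&(D[:,0]<-.08)&(D[:,0]>-.16)]
    if len(D)>20: print("door face x",np.median(D[:,0]).round(4))
z=lambda a,r:cv2.resize(a[r[0]:r[1],r[2]:r[3]],(400,400),interpolation=cv2.INTER_CUBIC)
save("fin.png",np.hstack([z(s,(140,270,190,320)),z(s2,(140,240,230,330))]))
E
```

```text
clock: 21.6
position: [0.5016, 0.1716, 0.3677]
ee_rot: [0.853, 0.522, 0.002, -0.001]
ft_force: [0.9, 0.8, 0.1]
grip_width: -0.001
grasp_force: 0.0
t 21.6 case [-1.517e-01  3.000e-04  3.677e-01] zaxis case [ 0.005  0.    -1.   ] f [ 1.1 -0.4  0.1] grip -0.001 0.0
side [(np.float64(-0.11), np.float64(0.2011)), (np.float64(-0.1), np.float64(0.1931)), (np.float64(-0.09), np.float64(0.1918)), (np.float64(-0.08), np.float64(0.172)), (np.float64(-0.07), np.float64(0.1608)), (np.float64(-0.06), np.float64(0.1601)), (np.float64(-0.05), np.float64(0.1629)), (np.float64(-0.04), np.float64(0.1635)), (np.float64(-0.03), np.float64(0.1853)), (np.float64(-0.02), np.float64(0.1868)), (np.float64(-0.01), np.float64(0.1867)), (np.float64(-0.0), np.float64(0.1865)), (np.float64(0.01), np.float64(0.1861)), (np.float64(0.02), np.float64(0.1856)), (np.float64(0.03), np.float64(0.1858)), (np.float64(0.04), np.float64(0.186)), (np.float64(0.05), np.float64(0.1859)), (np.float64(0.06), np.float64(0.186)), (np.float64(0.07), np.float64(0.164)), (np.float64(0.08), np.float64(0.1598))]
scene [(np.float64(-0.12)
[... 641 characters left out ...]
7), np.float64(0.1871)), (np.float64(0.08), np.float64(0.1603))]
door face x -0.0989
wrist [(np.float64(-0.11), np.float64(0.2153)), (np.float64(-0.1), np.float64(0.1926)), (np.float64(-0.09), np.float64(0.1926)), (np.float64(-0.08), np.float64(0.163)), (np.float64(-0.07), np.float64(0.1608)), (np.float64(-0.06), np.float64(0.1607)), (np.float64(-0.05), np.float64(0.1631)), (np.float64(-0.04), np.float64(0.1637)), (np.float64(-0.03), np.float64(0.1641)), (np.float64(-0.02), np.float64(0.1872)), (np.float64(-0.01), np.float64(0.1876)), (np.float64(-0.0), np.float64(0.1867)), (np.float64(0.01), np.float64(0.1866)), (np.float64(0.02), np.float64(0.1866)), (np.float64(0.03), np.float64(0.1865))]
```

View pics/fin.png

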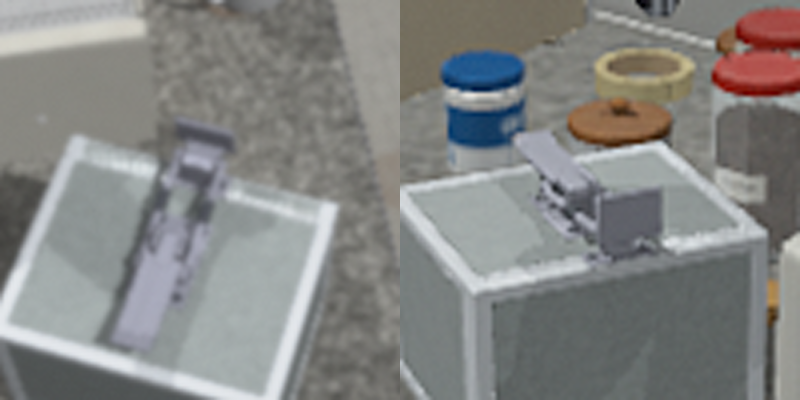

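The lever is flat at 0.186 along its whole length, the door face is at x = -0.099, and the loop sits round the keeper at (205,160) in the left view. Handing in.

```bash
python3 -c "
from workcell import manip
print(manip.hand_in())"
```

```text
the job is handed in; nothing more can be done
None
```

I shut the case door, hooked the loop on the keeper and snapped the lever flat. The last camera check before hand-in agreed. I never moved the arm near the jug or the cup; hand-in returned no verdict.

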